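# Drive the worn safety bushing out of the cooker lid

### The arm

A 6-joint arm with a two-finger parallel gripper is mounted at the origin on the work surface. World frame = base frame: x ahead of the robot, y to its left, z up, the work surface at z = 0. Lengths are in mm, angles in rad, forces in N, time in s.
With the tool pointing down it reaches from about 275 to 725 mm from the base axis. Payload 5.6 kg.
Tool frame: the origin (TCP) lies on the centre line of the jaws, within the pads' length; the fingertips stand 14 mm ahead of it and the grasp point (between the pads) lies 5 mm behind it; x points along the fingers, y is the direction in which the jaws open and shut, and the axes are right-handed (so a half turn about x gives the same grasp; the last joint's range is limited). The gripper opens to 85 mm and grips with 20 to 120 N. Pads are 22 mm wide; open, the fingers measure 114 mm over their backs; the gripper's body (76 mm by 85 mm) begins 54 mm behind the grasp point. The pads swing forward as they close: fully open they stand 13 mm farther back than shut.
Start: joints at [0.285, 0.255, 0.108, 0, -1.424, -0.285], TCP at [549.994, 0.025, 245.283] pointing down, gripper open.
Joint ranges: [-2.95, 2.95], [-1.21, 1.97], [-1.09, 1.5], [-2.87, 1.71], [-2.94, -0.07], [-3.05, 3.05]. Speed limits (rad/s): [2.57, 2.57, 3.14, 3.14, 3.14, 3.14].

### API

Orientations are given as a unit quaternion [x, y, z, w].
In Python, from bench import sensors, cams, job_done gives the robot as it stands.
- The arm moves only by the shell command python3 -m pendant 'ROWS' [OPENING]. ROWS is JSON, a list that holds one entry, the list of rows, each a list of 4 numbers: the shift along the tool's x, y, z in mm, then the turn about the tool's x in degrees. A call has exactly 8 rows; each row is the pose to reach, as a shift and turn from the pose commanded when the call began, along the tool's axes at that moment; what a row does not reach only later rows make up. A row lasts 1/12 s, in which the tool goes at most 41.7 mm and 7.16 degrees, less where a joint would pass 70% of its speed; a pose out of reach is approached as far as the arm can. A call with a gripper value outside its range is refused whole. OPENING is the closure in counts, from 0 (fully open) to 255 (shut), set as the call begins (- or left out, the last holds). The fingers move at their own pace and stop on an object; the grip force is fixed at half the most. Time passes only in rows, so rows that repeat a pose let the fingers close, or fill a call up. It gives the time, the measured TCP pose, the force and the opening at its end, in the units of the state.
- sensors.observe(): the state, without advancing time (a new reading comes with each control period).
- cams.read_camera(name): name is "scene" or "side" or "wrist"; returns a dict with "pixels" (480x640x3 uint8, red, green, blue), "z_map" (480x640 float32, mm along the optical axis (not along the pixel's ray), 0 where there is no reading), "fov_y" (degrees; the focal length in pixels is half the picture's height over the tangent of half this angle, whatever the lens; pixels are square), "cx", "cy" (the principal point, pixels), "k1" (the pictures are not rectified: a ray, as slopes to the right and down, at radius r is drawn at 1 + k1 r^2 times it, then the intrinsics apply), "eye" and "attitude" of the camera in the world. Camera axes: x right, y up, looking along -z (the intrinsics and any distortion apply to the point x, -y, -z); pixel columns grow to the right and rows downward; lengths in mm; the calibration is good to about 2 mm. A picture is of the moment at which its call begins.
- job_done(): hands the job in, once; it reports no verdict.
Trained networks look in a picture, given as the dict that the camera call returned (one of the last four; its "shot" number tells which), for a name from the list of things; names that differ only in an ending like _2 or _b are one class to them, and where a whole thing is asked for, a point or a joint stands for the part that bears it (a point fixed in the world has none). Each returns a list of dicts, best first, with "score" (0 to 1); they miss things now and then, are a little off and sometimes report something else, mostly with a low value. They report only what shows in the picture. A call takes as long as a camera call. They do not tell look-alikes from the thing itself.
- cams.recognise(target, picture): "bbox" ([centre column, centre row, width, height] in pixels, round what is visible of it).
- cams.cut_out(target, picture): "mask" (480x640 bool, what is visible of it) and "bbox" ([centre column, centre row, width, height] in pixels, round what is visible of it).
- cams.spot_point(target, picture): "pixel" ([row, column] in pixels: a listed point, or the origin of a listed thing).
The state is a dict: "time_s": time; "q": joint angles; "qd": joint speeds; "joint_efforts": joint torques, N m; "tool_pos": TCP position; "tcp_rot": TCP orientation; "wrist_force": force on the tool from outside, world axes, zero at the start; "moment": the same for the moment, N m; "gripper_width": finger opening in mm.
Only numpy, scipy, OpenCV 4.12 (cv2) and the standard library are available. Lean on these libraries where they do the work, as an engineer would, in place of code of your own. Each camera call takes 0.05 s, during which the arm holds its last target. There are 200 camera calls.

### The job

The worn safety bushing has to come out of the pressure-cooker lid that lies upside down on the wooden pot stand. Take the wooden drift out of the utensil block, put its nose into the lid's bore from above and push the bushing slowly and steadily right through, so that it drops onto the counter inside the stand; press no harder than 20 N on the bushing, and never bear on the thin lid itself with more than 15 N. Then stand the drift back in its hole in the block, fully home, and let go; do not touch or shift the lid by hand, and leave everything else where it is.

Things in the scene. Friction and masses are not known exactly. Their poses are not given: they have to be found in the camera images.
- drift: Turned pale hardwood drift, 70 g, 150 mm long, standing nose down in one hole of the block. Round nose 16 mm in diameter, 60 mm long, slightly domed end, chamfered; then a square shoulder and a round grip 26 mm in diameter, 90 mm long. Origin: centre of the nose tip; z along the rod, tip to grip (up as it stands). In the block the shoulder rests on the block's top, tip 10 mm above the counter.
- lid: Aluminium cooker lid, 228 mm across, 0.65 kg, loose, hollow side up on the stand. Origin: centre of its flat outer crown, 45 mm above the counter; z up; x towards its long black grip, which reaches 240 mm out. Inner floor at z 4 mm, rim top at z 35 mm. The nut (19 mm wide, 9 mm high) in the middle stays; the bore lies 48 mm from the centre, towards the long grip.
- bore (a point): Centre of the bore's upper mouth, level with the lid's inner floor, 49 mm above the counter. The bore is a straight round hole, 18.4 mm in diameter, 24 mm long, vertical, its lower end 25 mm above the counter. The mouth is sharp-edged: a drift more than about 1.5 mm off-centre lands on the floor; a light touch tells, for inside it the tip goes 5 mm lower before it meets the bushing.
- bushing: Brass ring, 18 mm in diameter, 16 mm long, 6 mm hole, stuck in the bore, its top 5 mm below the lid's floor. Origin: centre of its lower face, z its axis (up). It sits in gummy old rubber: dry grip of 5 to 9 N plus 1 to 2 N per mm/s of speed, so push at 2 to 3 mm/s. After 6 mm it goes easier; after 14 to 17 mm it drops, and may stand under the bore, top 16 mm above the counter: send the tip no deeper than 27 mm below the floor.
- stand: Loose wooden pot stand: a flat ring, outer diameter 196 mm, inner diameter 142 mm, on four short feet, top 45 mm above the counter. Origin: on the counter at its centre; z up. The bushing drops into the space inside the ring, below the lid.
- block: Utensil block of dark hardwood, fixed to the counter: 74 mm (x) by 164 mm (y) by 70 mm high, with two round upright holes 45 mm either side of its centre along y. Origin: centre of its underside; z up.
- hole_a (a point): Centre of the mouth of the block's hole at y = +45 mm in the block's frame, 70 mm above the counter; hole 20 mm in diameter, 64 mm deep. The drift stands in one hole and the reamer in the other; which is which varies.
- hole_b (a point): The same for the hole at y = -45 mm.
- reamer: Wooden citrus reamer standing in the block's other hole: fluted pointed head 42 mm in diameter, top 128 mm above the counter. Leave it. Origin: lower end of its peg.
- bowl: Blue plastic bowl, 144 mm across, 58 mm high. Leave it. Origin: centre of its underside.
- whisk: Stainless whisk lying on the counter, 260 mm long, 50 mm high at the wires. Leave it. Origin: on the counter below its middle.
- mug: White mug, 80 mm across, 85 mm high. Leave it. Origin: centre of its underside.
- spoon: Steel spoon with a wooden handle, lying on the counter, 260 mm long. Leave it. Origin: on the counter below its middle.
- jar: Glass jar with steel cap, 68 mm across, 95 mm high. Leave it. Origin: centre of its underside.
Mind the look-alikes: they are no part of the job. There is more than one size of the stand; the job needs the largest. Of the things that look like the block, take the one that is farthest to the robot's right at the start.

How it is judged:
By the outcome, as a careful person would: the job done as asked, in the order asked, and still so for the second after the job is handed in, with the robot touching nothing.
It also fails if it takes over 64 s, if anything falls off the work surface, if the arm or the gripper's body presses on something with over 40 N, if the wrist force passes 120 N, or if a joint passes its speed limit or range.

## Working session

There is one attempt and no reset: what is moved stays moved. The work goes in short steps, Python scripts to look and compute and a shell command to move; the robot and the scene stay as the last step left them, time stands still between calls to the robot, and variables do not carry over. Pictures are saved under pics/ and viewed, about 8 in all and at most 12, crops included, and the job is handed in when it is done.

```bash
mkdir -p pics; cat > h.py <<'E'
import numpy as np, cv2
from scipy.spatial.transform import Rotation as R
from bench import sensors, cams
def K(p):
    f=240/np.tan(np.radians(p["fov_y"])/2); return f
def ray(p,u,v):
    f=K(p); x=(np.asarray(u,float)-p["cx"])/f; y=(np.asarray(v,float)-p["cy"])/f
    a,b=x.copy(),y.copy()
    for _ in range(20):
        s=1+p["k1"]*(a*a+b*b); a,b=x/s,y/s
    return a,b
def att(p):
    a=np.array(p["attitude"]); return a if a.shape==(3,3) else R.from_quat(a).as_matrix()
def dirs(p,u,v):
    a,b=ray(p,u,v); return np.stack([a,-b,-np.ones_like(a)],-1)@att(p).T
def atz(p,u,v,z):
    d=dirs(p,u,v); e=np.array(p["eye"]); return e+d*((z-e[2])/d[...,2])[...,None]
def cloud(p):
    v,u=np.mgrid[0:480,0:640]; d=dirs(p,u,v); return np.array(p["eye"])+d*p["z_map"][...,None]
def proj(p,X):
    c=(np.asarray(X,float)-p["eye"])@att(p); a,b=c[...,0]/-c[...,2],-c[...,1]/-c[...,2]
    s=1+p["k1"]*(a*a+b*b); return np.stack([p["cx"]+K(p)*a*s,p["cy"]+K(p)*b*s],-1)
def save(p,n,crop=None,sc=1):
    im=cv2.cvtColor(p["pixels"],cv2.COLOR_RGB2BGR)
    if crop: im=im[crop[1]:crop[3],crop[0]:crop[2]]
    cv2.imwrite(n,cv2.resize(im,None,fx=sc,fy=sc,interpolation=cv2.INTER_CUBIC))
E
python3 - <<'E'
from h import *
np.set_printoptions(precision=1,suppress=True)
print(sensors.observe())
for n in ["scene","side"]:
    p=cams.read_camera(n); save(p,f"pics/{n}0.png"); C=cloud(p)
    print(n,p["eye"],p["attitude"],p["fov_y"],p["k1"])
    for t in ["drift","lid","stand","block","reamer"]:
        for d in cams.cut_out(t,p)[:4]:
            m=d["mask"]&(p["z_map"]>0); X=C[m]
            print(t,round(d["score"],2),np.array(d["bbox"]),np.percentile(X,2,axis=0),np.percentile(X,98,axis=0))
    for t,z in [("bore",49),("hole_a",70),("hole_b",70),("lid",45)]:
        for d in cams.spot_point(t,p)[:4]:
            r,c=d["pixel"]; print(t,round(d["score"],2),np.array([c,r]),atz(p,c,r,z))
E
```

```text
{'time_s': 0.0, 'q': array([ 0.3,  0.3,  0.1, -0. , -1.4, -0.3]), 'qd': array([-0.,  0., -0.,  0.,  0.,  0.]), 'joint_efforts': array([ -0. , -38.7,  23.8,   5.4,  -0. ,  -0. ]), 'tool_pos': array([549.5,   0.1, 244.4]), 'tcp_rot': array([-0.5,  0.5,  0.5,  0.5]), 'wrist_force': array([0.3, 0.4, 0.8]), 'moment': array([ 0., -0., -0.]), 'gripper_width': 85.66696212564607}
scene [1087.5 -393.9  831.6] [0.3 0.2 0.4 0.8] 50.899213713258064 -0.0981092803481666
drift 0.83 [445.6 197.9  14.9  38.6] [558.9 268.   72.3] [580.1 289.8 160.8]
drift 0.51 [279.8 419.8  39.8  60.8] [ 737.4 -287.    10.7] [ 794.5 -228.5   97.2]
lid 0.71 [255.6 329.9 129.5 174.1] [ 442.9 -346.4   45.7] [680.7 -63.4  80.3]
stand 0.98 [128.4 237.1  70.7  51.1] [ 118.2 -381.    -1.1] [ 260.9 -242.4   36.3]
stand 0.81 [367.5 172.7  45.7  44.7] [237.2 204.2   0.3] [368.3 342.2  37.2]
stand 0.55 [269.2 351.3  59.4  27.2] [ 600.8 -242.7   -0.2] [ 643.3 -143.5   57.2]
stand 0.54 [407.2 219.1  18.3  25.4] [538.2 173.8  71.3] [571.4 203.1 128.4]
block 0.87 [425.8 232.2  84.8  58.9] [516.7 152.7   3.5] [607.7 310.4  72.9]
block
[... 1194 characters left out ...]
  70.6]
block 0.82 [295.1 208.1  53.   50.9] [509.9 150.6   4.1] [584.4 314.7  72.1]
block 0.74 [305.8 187.7  56.1  26.3] [679.  258.3  -0.4] [735.3 511.7  40.3]
reamer 0.73 [301.8 193.9  15.6  23.8] [531.5 172.8   3.3] [706.5 409.9 126.5]
bore 0.72 [431.1 278.2] [ 569.9 -208.7   49. ]
hole_a 0.92 [209.3 181.5] [431.5 463.8  70. ]
hole_a 0.87 [305.7 203.1] [556.7 184.3  70. ]
hole_a 0.85 [208.2 192.4] [395.2 398.4  70. ]
hole_a 0.79 [285.1 190.4] [561.1 280.6  70. ]
hole_b 0.92 [209.3 181.5] [431.5 463.8  70. ]
hole_b 0.87 [305.7 203.1] [556.7 184.3  70. ]
hole_b 0.85 [208.2 192.4] [395.2 398.4  70. ]
hole_b 0.79 [285.1 190.4] [561.1 280.6  70. ]
lid 0.94 [408.9 273. ] [ 554.  -164.6   45. ]
```

View pics/scene0.png

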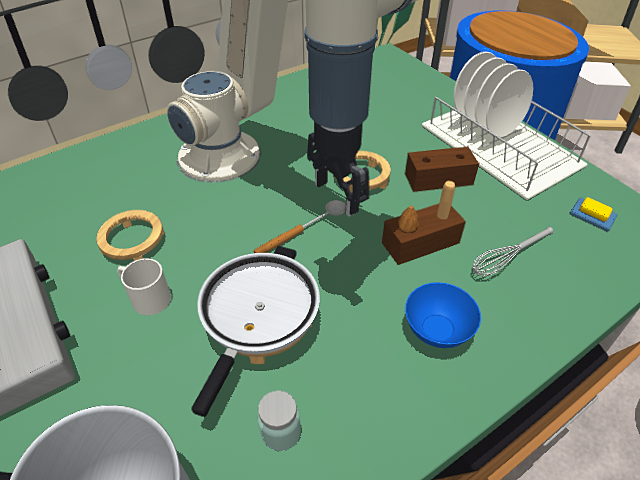

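```bash
python3 - <<'E'
from h import *
np.set_printoptions(precision=1,suppress=True)
from scipy.optimize import least_squares
def fit(X,r=None):
    f=lambda q:np.hypot(X[:,0]-q[0],X[:,1]-q[1])-(r or q[2])
    s=least_squares(f,[*X[:,:2].mean(0),r or 20],loss="soft_l1"); return s.x
for n in ["scene","side"]:
    p=cams.read_camera(n); C=cloud(p); ok=p["z_map"]>0
    def box(x0,x1,y0,y1,z0,z1): 
        return C[ok&(C[...,0]>x0)&(C[...,0]<x1)&(C[...,1]>y0)&(C[...,1]<y1)&(C[...,2]>z0)&(C[...,2]<z1)]
    g=box(530,610,240,320,85,155); print(n,"grip",fit(g,13),len(g), fit(box(530,610,240,320,158,170),5),np.median(box(530,610,240,320,155,175),0))
    top=box(480,640,120,340,67,74); print("blocktop",cv2.minAreaRect(top[:,:2].astype(np.float32)),len(top),np.median(top[:,2]))
    rim=box(420,700,-320,-40,76,84); print("rim",fit(rim),len(rim),np.median(rim[:,2]))
    nut=box(500,600,-230,-120,55,64); print("nut",nut.mean(0),len(nut))
    gr=box(420,760,-420,-270,50,100); print("long grip",gr.mean(0))
save(p,"pics/side_crop.png",(340,210,540,360),3)
E
```

```text
scene grip [566.1 282.6  13. ] 312 [568.3 279.9   5. ] [570.  280.1 158.9]
blocktop ((558.7942504882812, 237.7008514404297), (165.88807678222656, 79.3211441040039), 80.73683166503906) 1341 70.37787861029608
rim [ 547.8 -169.9  109.2] 2234 78.03589732411308
nut [ 546.9 -168.4   56.8] 25
long grip [ 651.4 -310.1   76.2]
side grip [566.6 281.5  13. ] 246 [564.9 279.2   5. ] [563.3 276.9 157.9]
blocktop ((558.5226440429688, 235.71548461914062), (169.42938232421875, 76.37208557128906), 79.94962310791016) 531 70.37299649720978
rim [ 544.  -171.3  109. ] 1413 77.91551720534369
nut [ 544.6 -168.7   57.3] 17
long grip [ 642.2 -301.8   71.9]
```

View pics/side_crop.png

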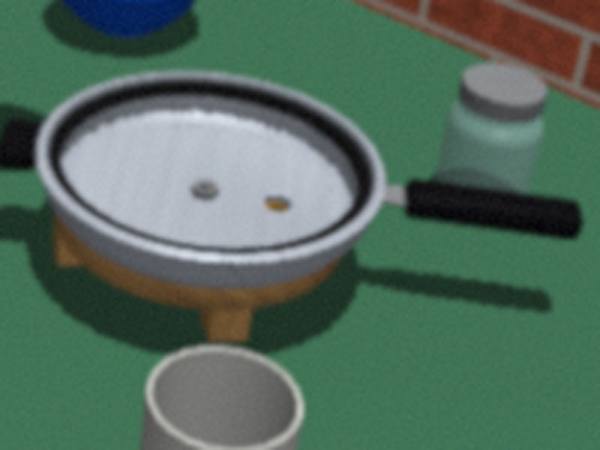

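The scene picture shows two candidate blocks. One at px (424,232), world ≈(558,237), holds the drift (447,200) and the reamer (408,220). An empty one is at (441,168), world ≈(417,425). The robot's right is smaller y, so the first is the one meant. The lid at (260,305) sits on the large stand, and its bore at (249,327) shows brass. The two bare rings at (130,235) and (370,172) are the smaller stands.

Next I move over the drift and confirm with the wrist camera.

```bash
python3 -m pendant '[[[0,-2,20,0],[0,-4,58,0],[0,-8,98,0],[0,-12,138,0],[0,-14,178,0],[0,-16,218,0],[0,-16,255,0],[0,-16,281,0]]]' 0
python3 - <<'E'
from h import *
np.set_printoptions(precision=1,suppress=True)
from scipy.optimize import least_squares
p=cams.read_camera("wrist"); save(p,"pics/w1.png")
s=sensors.observe(); print(s["tool_pos"],p["eye"],R.from_quat(p["attitude"]).as_matrix())
C=cloud(p); ok=p["z_map"]>0
for d in cams.cut_out("drift",p)[:2]:
    print("drift",d["score"],d["bbox"]); X=C[d["mask"]&ok]; print(np.percentile(X,[2,50,98],axis=0))
    t=X[X[:,2]>150]; print("top",cv2.minEnclosingCircle(t[:,:2].astype(np.float32)),t.mean(0),len(t))
for d in cams.cut_out("reamer",p)[:2]: print("reamer",d["score"],d["bbox"],C[d["mask"]&ok].mean(0))
E
```

```text
time_s: 1.77
tool_pos: [565.5, 284.2, 244.7]
tcp_rot: [-0.5, 0.5, 0.501, 0.499]
wrist_force: [0.2, -0.1, -0.3]
gripper_width: 85.3
[565.2 287.5 243.7] [566.2 213.5 373.5] [[-1.   0.   0. ]
 [-0.  -1.  -0.3]
 [ 0.  -0.3  1. ]]
drift 0.57 [320.9, 235.1, 43.5, 61.6]
[[555.1 268.6  70.4]
 [567.1 274.6 156.2]
 [579.1 291.  161.1]]
top ((567.1096801757812, 281.21368408203125), 13.048669815063477) [567.2 279.3 158.6] 1367
```

View pics/w1.png

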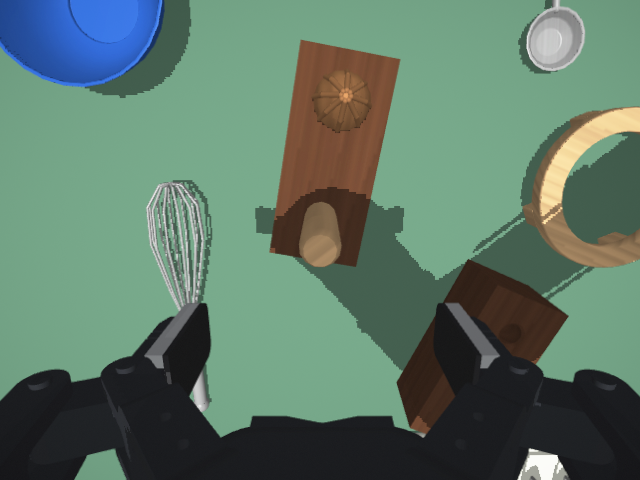

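The wrist view shows the drift's top at px (320,248), world ≈(567,281). The reamer is at (343,98) in the same block, clear of the jaws. I correct x and descend partway.

```bash
python3 -m pendant '[[[5,-1,0,0],[12,-1,0,0],[20,-1,0,0],[28,-1,0,0],[34,-1,0,0],[38,-1,0,0],[40,-1,0,0],[40,-1,0,0]]]' 0
python3 - <<'E'
from h import *
np.set_printoptions(precision=1,suppress=True)
p=cams.read_camera("wrist"); s=sensors.observe(); print(s["tool_pos"],p["eye"])
C=cloud(p); ok=p["z_map"]>0
t=C[ok&(abs(C[...,0]-567)<25)&(abs(C[...,1]-281)<25)&(C[...,2]>150)&(C[...,2]<168)]
print("top",cv2.minEnclosingCircle(t[:,:2].astype(np.float32)),np.median(t,0),len(t))
E
```

```text
time_s: 2.58
tool_pos: [566.9, 280.8, 204.7]
tcp_rot: [-0.5, 0.5, 0.5, 0.5]
wrist_force: [-0.4, 0.2, -0.1]
gripper_width: 85.2
[567.  280.9 205.2] [567.4 210.1 333.5]
top ((567.2770385742188, 281.2619323730469), 12.932339668273926) [567.2 278.5 159.7] 1939
```

```bash
python3 -m pendant '[[[6,0,0,0],[18,0,0,0],[32,0,0,0],[48,0,0,0],[62,0,0,0],[73,0,0,0],[80,0,0,0],[80,0,0,0]]]' 0
python3 -m pendant '[[[0,0,0,0],[0,0,0,0],[0,0,0,0],[0,0,0,0],[0,0,0,0],[0,0,0,0],[0,0,0,0],[0,0,0,0]]]' 255
```

```text
time_s: 3.3
tool_pos: [566.3, 280.7, 123.6]
tcp_rot: [-0.5, 0.501, 0.5, 0.499]
wrist_force: [0.1, -0.5, 0.2]
gripper_width: 85.6
time_s: 3.97
tool_pos: [567.2, 281.2, 126.0]
tcp_rot: [-0.5, 0.5, 0.5, 0.5]
wrist_force: [-1.4, -0.2, 4.8]
gripper_width: 24.6
```

```bash
python3 -m pendant '[[[-2,0,0,0],[-8,0,0,0],[-20,0,0,0],[-35,0,0,0],[-50,0,0,0],[-64,0,0,0],[-74,0,0,0],[-80,0,0,0]]]'
python3 -m pendant '[[[-10,0,0,0],[-24,0,0,0],[-40,0,0,0],[-55,0,0,0],[-65,0,0,0],[-70,0,0,0],[-70,0,0,0],[-70,0,0,0]]]'
python3 - <<'E'
from h import *
np.set_printoptions(precision=1,suppress=True)
print(sensors.observe()["tool_pos"],sensors.observe()["wrist_force"])
for n in ["scene","side"]:
    p=cams.read_camera(n); C=cloud(p); ok=p["z_map"]>0
    for d in cams.cut_out("drift",p)[:1]:
        X=C[d["mask"]&ok]; print(n,d["score"],np.percentile(X,[2,50,98],axis=0))
    for a,b in [(162,175),(180,210),(222,245)]:
        t=C[ok&(abs(C[...,0]-567)<30)&(abs(C[...,1]-281)<30)&(C[...,2]>a)&(C[...,2]<b)]; print(a,t.mean(0),len(t))
save(p,"pics/side2.png",(220,100,360,220),5)
E
```

```text
time_s: 4.63
tool_pos: [567.4, 281.2, 206.7]
tcp_rot: [-0.5, 0.499, 0.5, 0.501]
wrist_force: [0.0, -0.2, -1.2]
gripper_width: 24.9
time_s: 5.3
tool_pos: [566.8, 281.1, 274.5]
tcp_rot: [-0.5, 0.5, 0.5, 0.5]
wrist_force: [0.0, -0.8, -1.0]
gripper_width: 24.7
[566.8 281.1 274.5] [ 0.  -0.8 -1. ]
scene 0.71 [[559.9 267.5 163.7]
 [571.1 273.2 241.7]
 [578.8 285.1 308.7]]
162 [570.2 277.1 168.8] 45
180 [570.2 277.7 195.2] 97
222 [572.3 274.3 233.7] 121
side 0.97 [[ 550.7  266.1 -212.2]
 [ 562.   273.2  241.1]
 [1443.9 1548.   307. ]]
162 [562.5 275.4 169. ] 30
180 [561.8 276.3 195. ] 71
222 [560.5 273.4 233.7] 92
```

View pics/side2.png

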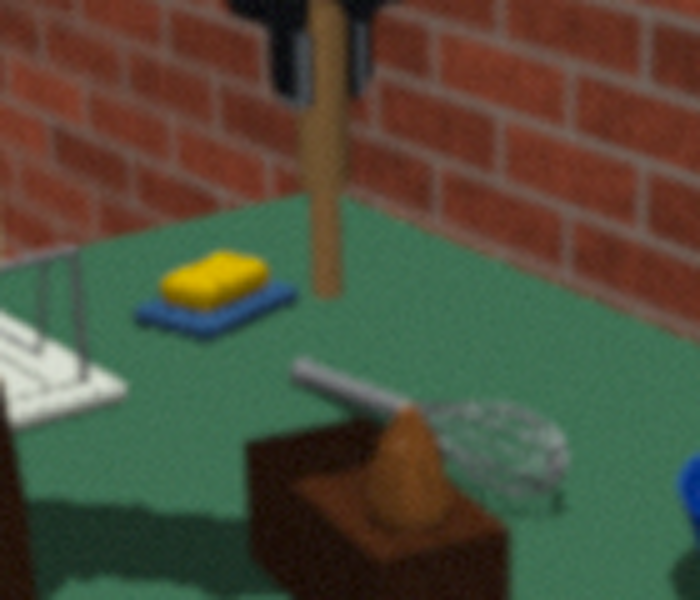

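The drift hangs straight in the jaws, its tip at px ≈(327,295) in the crop, z ≈ 160. Now over to the lid.

```bash
python3 -m pendant '[[[0,0,-10,0],[0,0,-35,0],[0,0,-70,0],[0,0,-108,0],[0,0,-146,0],[0,0,-184,0],[0,0,-222,0],[0,0,-260,0]]]'
python3 -m pendant '[[[0,0,-38,0],[0,-1,-76,0],[0,-2,-114,0],[0,-3,-150,0],[0,-4,-182,0],[0,-4,-208,0],[0,-4,-224,0],[0,-4,-229,0]]]'
python3 -m pendant '[[[0,0,0,0],[0,0,0,0],[0,0,0,0],[0,0,0,0],[0,0,0,0],[0,0,0,0],[0,0,0,0],[0,0,0,0]]]'
cat > look.py <<'E'
from h import *
import sys
np.set_printoptions(precision=1,suppress=True)
p=cams.read_camera("wrist"); s=sensors.observe(); print(s["time_s"],s["tool_pos"],p["eye"],s["wrist_force"])
for d in cams.spot_point("bore",p)[:2]: r,c=d["pixel"]; print("bore",d["score"],[c,r],atz(p,c,r,49))
for d in cams.spot_point("drift",p)[:1]: print("tip",d["score"],d["pixel"])
tp=s["tool_pos"]; print("tip expected px",proj(p,[tp[0],tp[1],tp[2]-115]))
hsv=cv2.cvtColor(p["pixels"],cv2.COLOR_RGB2HSV)
C=cloud(p); ok=p["z_map"]>0; V=hsv[...,2]
fl=ok&(abs(C[...,2]-49)<4)&(np.hypot(C[...,0]-546,C[...,1]+170)<95)
print("floor z",np.median(C[fl][:,2]))
m=(np.hypot(C[...,0]-571,C[...,1]+208)<30)&ok&(C[...,2]<46)&(C[...,2]>20)
print("bore low",m.sum(),C[m].mean(0) if m.any() else "")
d=cams.cut_out("lid",p)
if d:
    X=C[d[0]["mask"]&ok]; n=X[(X[:,2]>53)&(X[:,2]<63)&(np.hypot(X[:,0]-546,X[:,1]+170)<25)]; print("nut",n.mean(0),len(n))
save(p,sys.argv[1])
E
python3 look.py pics/w3.png
```

```text
time_s: 6.17
tool_pos: [566.2, 18.7, 275.3]
tcp_rot: [0.5, -0.5, -0.5, -0.5]
wrist_force: [-0.1, 0.3, -0.4]
gripper_width: 24.4
time_s: 6.83
tool_pos: [570.1, -211.0, 274.7]
tcp_rot: [-0.499, 0.501, 0.499, 0.5]
wrist_force: [0.2, 0.9, -0.3]
gripper_width: 24.7
time_s: 7.5
tool_pos: [571.1, -207.7, 275.3]
tcp_rot: [0.5, -0.5, -0.5, -0.5]
wrist_force: [-0.6, -1.3, -1.1]
gripper_width: 24.6
7.55 [ 571.  -207.8  275.3] [ 571.6 -278.4  404.1] [-0.2  0.5 -1.3]
bore 0.62 [318.1, 209.2] [ 575.  -206.5   49. ]
tip 0.85 [242.1, 322.9]
tip expected px [322.5 240.5]
floor z 49.22730808266971
bore low 267 [ 575.  -207.4   43.6]
nut [ 546.6 -170.    55.3] 237
```

View pics/w3.png

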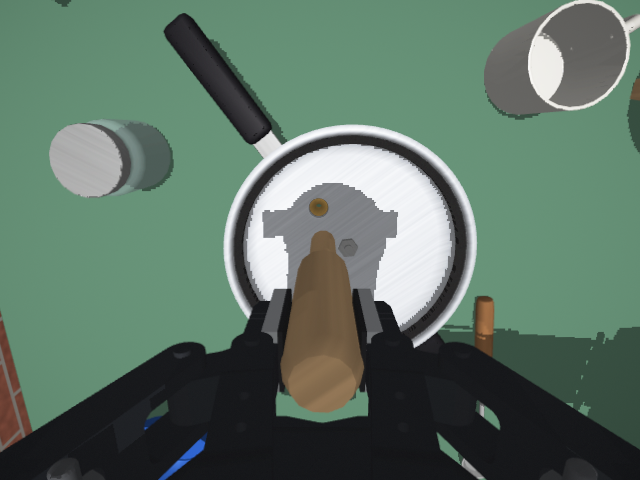

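The bore shows at px (318,207) with its brass, and the drift's tip is at (322,240). World bore ≈(575,-207). I shift by +4 x and +1 y, descend 60 mm and measure the offset finely.

```bash
python3 -m pendant '[[[5,-1,0,0],[15,-3,1,0],[27,-4,1,0],[40,-4,1,0],[51,-4,1,0],[58,-4,1,0],[60,-4,1,0],[60,-4,1,0]]]'
python3 look.py pics/w4.png
python3 - <<'E'
from h import *
im=cv2.imread("pics/w4.png"); cv2.imwrite("pics/w4c.png",cv2.resize(im[150:290,230:410],None,fx=4,fy=4,interpolation=cv2.INTER_CUBIC))
E
```

```text
time_s: 8.37
tool_pos: [574.7, -206.9, 214.4]
tcp_rot: [-0.5, 0.5, 0.5, 0.5]
wrist_force: [0.2, -0.4, -1.3]
gripper_width: 24.7
8.4167 [ 575.1 -207.1  215.3] [ 575.4 -277.6  343.2] [-0.3 -0.6 -0.1]
bore 0.84 [324.0, 225.5] [ 573.1 -204.8   49. ]
bore 0.39 [108.5, 158.9] [ 737.3 -257.3   49. ]
tip 0.88 [243.9, 323.3]
tip expected px [321.6 240.8]
floor z 49.24995369829719
bore low 367 [ 575.  -207.2   43.5]
nut [ 546.6 -170.1   55.2] 324
```

View pics/w4c.png

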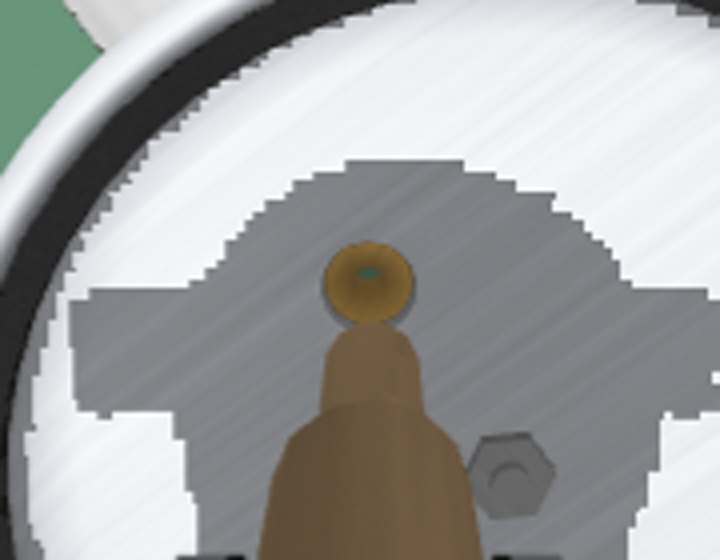

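```bash
cat > fine.py <<'E'
from h import *
from scipy.optimize import least_squares
np.set_printoptions(precision=2,suppress=True)
p=cams.read_camera("wrist"); tp=sensors.observe()["tool_pos"]; G=p["pixels"].astype(float)
g=cv2.GaussianBlur(p["pixels"],(0,0),0.7).astype(np.float32)
# bore rim: project circle, at each angle search radius for colour change
def samp(uv): return np.stack([cv2.remap(g[...,k],uv[:,0].astype(np.float32)[None],uv[:,1].astype(np.float32)[None],cv2.INTER_LINEAR)[0] for k in range(3)],-1)
c=np.array([575.,-207.])
for it in range(4):
    P=[]
    for a in np.radians(np.arange(-15,196,7)):   # far side (+y)... away from the drift shown at the top
        d=-np.array([np.cos(a),np.sin(a)]); rr=np.arange(6.5,13,.1)
        X=np.c_[c+rr[:,None]*d,np.full(len(rr),49.)]
        s=samp(proj(p,X)); gr=np.linalg.norm(np.gradient(s,axis=0),axis=1)
        # outermost point where colour departs from the floor outside
        ref=s[-10:].mean(0); dev=np.linalg.norm(s-ref,axis=1)
        k=np.where(dev>14)[0]
        if len(k) and k[-1]<len(rr)-12: P.append(c+rr[k[-1]]*d)
    P=np.array(P); f=least_squares(lambda q:np.hypot(*(P-q[:2]).T)-q[2],[*c,9.2],loss="soft_l1",f_scale=.3); c=f.x[:2]
print("bore",f.x,len(P))
# drift: saturation mask
h=cv2.cvtColor(p["pixels"],cv2.COLOR_RGB2HSV)
zt=tp[2]-115
for dz in (5,15,25,35,45,55):
    z=zt+dz; y0,x0=tp[1],tp[0]
    t=np.arange(-14,14,.1); X=np.c_[x0+t,np.full(len(t),y0),np.full(len(t),z)]
    uv=proj(p,X); s=samp(uv); sat=s.max(1)-s.min(1); on=sat>20
    i=len(t)//2; l=i
    while l>0 and on[l]: l-=1
    r=i
    while r<len(t)-1 and on[r]: r+=1
    print(dz,"edges",t[l],t[r],"centre x",x0+(t[l]+t[r])/2)
t=np.arange(-3,14,.05); X=np.c_[np.full(len(t),tp[0]),tp[1]-t,np.full(len(t),zt)]
uv=proj(p,X); s=samp(uv); print("tip profile (d toward -y: sat)",[(round(a,1),int(b)) for a,b in zip(t[::10],(s.max(1)-s.min(1))[::10])])
print("tool",tp)
E
python3 fine.py
```

```text
bore [ 574.91 -208.28    9.98] 31
5 edges -7.800000000000022 7.999999999999922 centre x 575.4522785537702
15 edges -7.800000000000022 8.099999999999923 centre x 575.5022785537702
25 edges -7.800000000000022 7.999999999999922 centre x 575.4522785537702
35 edges -10.400000000000013 11.099999999999909 centre x 575.7022785537702
45 edges -12.100000000000007 12.499999999999908 centre x 575.5522785537702
55 edges -12.800000000000004 13.299999999999905 centre x 575.6022785537702
tip profile (d toward -y: sat) [(np.float64(-3.0), 45), (np.float64(-2.5), 45), (np.float64(-2.0), 45), (np.float64(-1.5), 45), (np.float64(-1.0), 45), (np.float64(-0.5), 44), (np.float64(-0.0), 44), (np.float64(0.5), 45), (np.float64(1.0), 45), (np.float64(1.5), 46), (np.float64(2.0), 46), (np.float64(2.5), 46), (np.float64(3.0), 45), (np.float64(3.5), 45), (np.float64(4.0), 45), (np.float64(4.5), 45), (np.float64(5.0), 45), (np.float64(5.5), 45), (np.float64(6.0), 45), (np.float64(6.5), 48), (np.float64(7.0), 54), (np.float64(7.5), 61), (np.float64(8.0), 66), (np.float64(8.5), 68), (np.float64(9.0), 68), (np.float64(9.5), 66), (np.float64(10.0), 65), (np.float64(10.5), 63), (np.float64(11.0), 61), (np.float64(11.5), 60), (np.float64(12.0), 58), (np.float64(12.5), 57), (np.float64(13.0), 56), (np.float64(13.5), 56)]
tool [ 575.35 -207.04  216.06]
```

```bash
python3 -m pendant '[[[3,0.5,-1.4,0],[8,0.5,-1.4,0],[14,0.5,-1.4,0],[21,0.5,-1.4,0],[27,0.5,-1.4,0],[32,0.5,-1.4,0],[35,0.5,-1.4,0],[35,0.5,-1.4,0]]]'
python3 fine.py
python3 - <<'E'
from h import *
p=cams.read_camera("wrist"); save(p,"pics/w5.png",(270,180,370,270),7)
s=sensors.observe(); tp=s["tool_pos"]; print(tp,[proj(p,[574.9,-208.5+d,49]) for d in(-9.2,9.2)],proj(p,[tp[0],tp[1]-7.5,tp[2]-114.5]))
E
```

```text
time_s: 9.28
tool_pos: [574.1, -208.3, 179.2]
tcp_rot: [-0.499, 0.5, 0.501, 0.5]
wrist_force: [0.6, -0.1, -1.1]
gripper_width: 24.8
bore [ 574.9  -208.23    9.94] 31
5 edges -8.40000000000002 7.299999999999926 centre x 573.7794134158594
15 edges -8.40000000000002 7.399999999999924 centre x 573.8294134158594
25 edges -8.40000000000002 7.399999999999924 centre x 573.8294134158594
35 edges -10.900000000000011 10.499999999999915 centre x 574.1294134158594
45 edges -12.600000000000005 11.899999999999906 centre x 573.9794134158594
55 edges -13.100000000000003 12.799999999999905 centre x 574.1794134158594
tip profile (d toward -y: sat) [(np.float64(-3.0), 46), (np.float64(-2.5), 45), (np.float64(-2.0), 45), (np.float64(-1.5), 45), (np.float64(-1.0), 45), (np.float64(-0.5), 45), (np.float64(-0.0), 45), (np.float64(0.5), 45), (np.float64(1.0), 46), (np.float64(1.5), 46), (np.float64(2.0), 46), (np.float64(2.5), 46), (np.float64(3.0), 45), (np.float64(3.5), 45), (np.float64(4.0), 45), (np.float64(4.5), 45), (np.float64(5.0), 45), (np.float64(5.5), 45), (np.float64(6.0), 45), (np.float64(6.5), 40), (np.float64(7.0), 32), (np.float64(7.5), 26), (np.float64(8.0), 34), (np.float64(8.5), 45), (np.float64(9.0), 54), (np.float64(9.5), 59), (np.float64(10.0), 62), (np.float64(10.5), 65), (np.float64(11.0), 68), (np.float64(11.5), 70), (np.float64(12.0), 64), (np.float64(12.5), 42), (np.float64(13.0), 18), (np.float64(13.5), 0)]
tool [ 574.33 -208.35  179.86]
[ 574.56470486 -208.43669323  180.36470982] [array([321.42207618, 221.55550922]), array([321.44433459, 246.68643798])] [321.94059811 230.05896766]
```

View pics/w5.png

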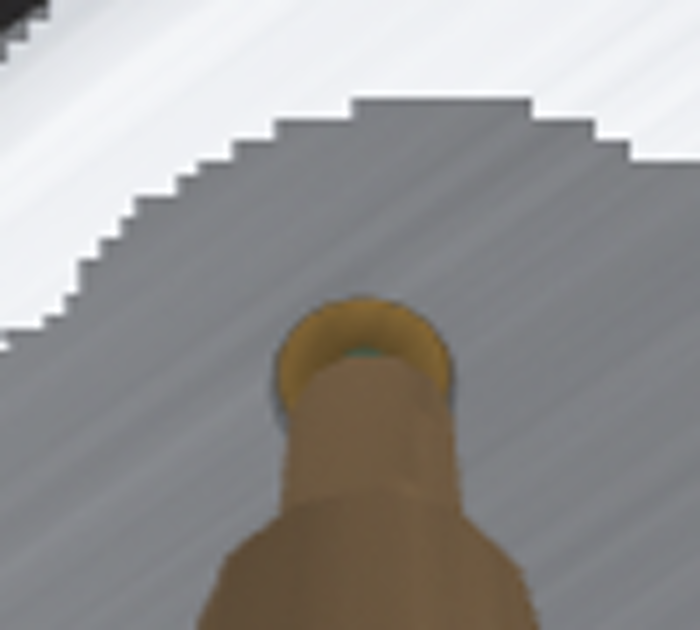

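The bore centre is at crop x≈364 and the nose axis at ≈371, so the nose is about 0.5 mm off toward -x. In y it looks centred. I correct by +0.6 x, then lower to just above the floor and feel.

```bash
python3 -m pendant '[[[2,-0.6,0,0],[4,-0.6,0,0],[7,-0.6,0,0],[9,-0.6,0,0],[11,-0.6,0,0],[13,-0.6,0,0],[14,-0.6,0,0],[14,-0.6,0,0]]]'
python3 -m pendant '[[[0.2,0,0,0],[0.5,0,0,0],[0.8,0,0,0],[1.1,0,0,0],[1.4,0,0,0],[1.7,0,0,0],[2,0,0,0],[2.3,0,0,0]]]'
python3 -m pendant '[[[0.2,0,0,0],[0.4,0,0,0],[0.6,0,0,0],[0.8,0,0,0],[1,0,0,0],[1.2,0,0,0],[1.4,0,0,0],[1.5,0,0,0]]]'
```

```text
time_s: 10.05
tool_pos: [574.9, -208.3, 165.9]
tcp_rot: [-0.5, 0.5, 0.5, 0.5]
wrist_force: [-0.9, -0.2, -0.6]
gripper_width: 24.5
time_s: 10.72
tool_pos: [575.1, -208.4, 164.0]
tcp_rot: [0.5, -0.5, -0.5, -0.5]
wrist_force: [-0.2, 0.7, -0.5]
gripper_width: 24.8
time_s: 11.38
tool_pos: [575.1, -208.4, 162.4]
tcp_rot: [-0.5, 0.5, 0.5, 0.5]
wrist_force: [-1.1, -0.2, -0.7]
gripper_width: 25.1
```

No force with the tip nominally 1.8 mm below the floor, so it is in the bore. Continuing at about 2.5 mm/s.

```bash
python3 -m pendant '[[[0.2,0,0,0],[0.4,0,0,0],[0.6,0,0,0],[0.8,0,0,0],[1,0,0,0],[1.2,0,0,0],[1.4,0,0,0],[1.6,0,0,0]]]'
python3 -m pendant '[[[0.2,0,0,0],[0.4,0,0,0],[0.6,0,0,0],[0.8,0,0,0],[1,0,0,0],[1.2,0,0,0],[1.4,0,0,0],[1.6,0,0,0]]]'
python3 -m pendant '[[[0.2,0,0,0],[0.4,0,0,0],[0.6,0,0,0],[0.8,0,0,0],[1,0,0,0],[1.2,0,0,0],[1.4,0,0,0],[1.6,0,0,0]]]'
```

```text
time_s: 12.05
tool_pos: [575.1, -208.4, 160.8]
tcp_rot: [-0.5, 0.5, 0.5, 0.5]
wrist_force: [-0.2, -0.6, -0.4]
gripper_width: 24.8
time_s: 12.72
tool_pos: [575.2, -208.5, 159.8]
tcp_rot: [0.5, -0.5, -0.5, -0.5]
wrist_force: [-1.7, 0.5, 3.0]
gripper_width: 24.7
time_s: 13.38
tool_pos: [575.4, -208.8, 159.4]
tcp_rot: [0.501, -0.5, -0.499, -0.5]
wrist_force: [-2.7, 1.2, 10.1]
gripper_width: 24.8
```

```bash
python3 -m pendant '[[[0.2,0.1,0.1,0],[0.4,0.2,0.1,0],[0.6,0.3,0.2,0],[0.8,0.3,0.2,0],[1,0.3,0.2,0],[1.2,0.3,0.2,0],[1.4,0.3,0.2,0],[1.6,0.3,0.2,0]]]'
```

```text
time_s: 14.05
tool_pos: [575.3, -208.7, 158.4]
tcp_rot: [0.501, -0.5, -0.499, -0.5]
wrist_force: [-3.3, 0.7, 12.1]
gripper_width: 24.6
```

```bash
python3 -m pendant '[[[0.2,0,0,0],[0.4,0,0,0],[0.5,0,0,0],[0.7,0,0,0],[0.8,0,0,0],[1,0,0,0],[1.2,0,0,0],[1.3,0,0,0]]]'
```

```text
time_s: 14.72
tool_pos: [575.3, -208.7, 157.1]
tcp_rot: [0.501, -0.5, -0.499, -0.5]
wrist_force: [-2.8, 0.4, 10.7]
gripper_width: 24.7
```

```bash
python3 -m pendant '[[[0.2,0.1,0,0],[0.4,0.2,0,0],[0.6,0.2,0,0],[0.8,0.2,0,0],[1,0.2,0,0],[1.2,0.2,0,0],[1.4,0.2,0,0],[1.6,0.2,0,0]]]'
python3 -m pendant '[[[0.2,0,0,0],[0.4,0,0,0],[0.6,0,0,0],[0.8,0,0,0],[1,0,0,0],[1.2,0,0,0],[1.4,0,0,0],[1.6,0,0,0]]]'
```

```text
time_s: 15.38
tool_pos: [575.1, -208.6, 155.4]
tcp_rot: [0.501, -0.5, -0.499, -0.5]
wrist_force: [-2.9, 0.8, 11.5]
gripper_width: 24.8
time_s: 16.05
tool_pos: [575.1, -208.5, 152.7]
tcp_rot: [0.501, -0.5, -0.499, -0.5]
wrist_force: [-0.8, 0.6, 4.1]
gripper_width: 24.9
```

```bash
python3 -m pendant '[[[0.2,0,0,0],[0.4,0,0,0],[0.6,0,0,0],[0.8,0,0,0],[1,0,0,0],[1.2,0,0,0],[1.4,0,0,0],[1.6,0,0,0]]]'
python3 -m pendant '[[[0.2,0,0,0],[0.4,0,0,0],[0.6,0,0,0],[0.8,0,0,0],[1,0,0,0],[1.2,0,0,0],[1.4,0,0,0],[1.6,0,0,0]]]'
python3 -m pendant '[[[0.2,0,0,0],[0.4,0,0,0],[0.6,0,0,0],[0.8,0,0,0],[1,0,0,0],[1.2,0,0,0],[1.4,0,0,0],[1.6,0,0,0]]]'
```

```text
time_s: 16.72
tool_pos: [574.8, -208.2, 150.1]
tcp_rot: [0.5, -0.5, -0.5, -0.5]
wrist_force: [1.0, -0.5, 2.8]
gripper_width: 24.4
time_s: 17.38
tool_pos: [574.7, -208.2, 148.4]
tcp_rot: [0.5, -0.5, -0.5, -0.5]
wrist_force: [1.1, -0.2, 3.3]
gripper_width: 24.5
time_s: 18.05
tool_pos: [574.7, -208.2, 146.8]
tcp_rot: [0.5, -0.5, -0.5, -0.5]
wrist_force: [2.6, -0.9, 3.7]
gripper_width: 24.7
```

```bash
python3 -m pendant '[[[0.2,-0.1,0,0],[0.4,-0.2,0,0],[0.6,-0.3,-0.1,0],[0.8,-0.3,-0.1,0],[1,-0.3,-0.1,0],[1.2,-0.3,-0.1,0],[1.4,-0.3,-0.1,0],[1.6,-0.3,-0.1,0]]]'
python3 -m pendant '[[[0.2,0,0,0],[0.4,0,0,0],[0.6,0,0,0],[0.8,0,0,0],[1,0,0,0],[1.2,0,0,0],[1.4,0,0,0],[1.6,0,0,0]]]'
python3 -m pendant '[[[0.2,0,0,0],[0.4,0,0,0],[0.6,0,0,0],[0.8,0,0,0],[1,0,0,0],[1.2,0,0,0],[1.4,0,0,0],[1.6,0,0,0]]]'
```

```text
time_s: 18.72
tool_pos: [574.7, -208.2, 144.9]
tcp_rot: [-0.5, 0.5, 0.5, 0.5]
wrist_force: [1.9, 0.4, 1.8]
gripper_width: 24.8
time_s: 19.38
tool_pos: [574.7, -208.2, 143.4]
tcp_rot: [-0.5, 0.5, 0.5, 0.5]
wrist_force: [0.6, 0.1, -0.1]
gripper_width: 25.1
time_s: 20.05
tool_pos: [574.9, -208.3, 142.0]
tcp_rot: [-0.5, 0.5, 0.5, 0.5]
wrist_force: [-0.2, -0.2, -0.3]
gripper_width: 24.6
```

```bash
python3 -m pendant '[[[0.2,0,0,0],[0.4,0,0,0],[0.6,0,0,0],[0.8,0,0,0],[1,0,0,0],[1.2,0,0,0],[1.4,0,0,0],[1.5,0,0,0]]]'
python3 -m pendant '[[[-1,0,0,0],[-3,0,0,0],[-6,0,0,0],[-9,0,0,0],[-13,0,0,0],[-17,0,0,0],[-22,0,0,0],[-27,0,0,0]]]'
python3 -m pendant '[[[-6,0,0,0],[-16,0,0,0],[-30,0,0,0],[-46,0,0,0],[-62,0,0,0],[-76,0,0,0],[-86,0,0,0],[-90,0,0,0]]]'
python3 - <<'E'
from h import *
np.set_printoptions(precision=1,suppress=True)
p=cams.read_camera("wrist"); s=sensors.observe(); print(s["time_s"],s["tool_pos"],s["wrist_force"])
C=cloud(p); ok=p["z_map"]>0
m=ok&(np.hypot(C[...,0]-575,C[...,1]+208)<12)&(C[...,2]<46); print("in bore",np.percentile(C[m],[5,50,95],axis=0),m.sum())
save(p,"pics/w6a.png"); 
q=cams.read_camera("side"); D=cloud(q)
for t in ["bushing"]:
  for n,pp,CC in (("w",p,C),("s",q,D)):
    for d in cams.cut_out(t,pp)[:2]: print(n,d["score"],d["bbox"],np.median(CC[d["mask"]&(pp["z_map"]>0)],0))
a=cv2.resize(cv2.imread("pics/w6a.png")[140:290,220:420],None,fx=3,fy=3)
b=cv2.resize(cv2.cvtColor(q["pixels"],cv2.COLOR_RGB2BGR)[230:350,340:540],None,fx=3,fy=3)[:, :]
h=max(a.shape[0],b.shape[0]); cv2.imwrite("pics/c6.png",cv2.resize(np.vstack([a,b]),None,fx=.74,fy=.74))
E
```

```text
time_s: 20.72
tool_pos: [574.9, -208.3, 140.5]
tcp_rot: [-0.5, 0.5, 0.5, 0.5]
wrist_force: [0.3, 0.1, -0.5]
gripper_width: 24.5
time_s: 21.38
tool_pos: [574.9, -208.3, 168.1]
tcp_rot: [0.5, -0.5, -0.5, -0.5]
wrist_force: [0.6, -0.2, -0.8]
gripper_width: 24.8
time_s: 22.05
tool_pos: [575.5, -208.6, 259.9]
tcp_rot: [0.501, -0.499, -0.499, -0.501]
wrist_force: [0.3, 0.2, -0.0]
gripper_width: 24.6
22.1 [ 575.4 -208.5  259.6] [0.6 0.5 0. ]
in bore [[ 567.1 -210.8   12. ]
 [ 575.4 -203.9   24.9]
 [ 582.6 -198.8   43.2]] 291
w 0.61 [321.9, 210.9, 14.8, 13.0] [ 576.9 -205.1   24.3]
```

View pics/c6.png

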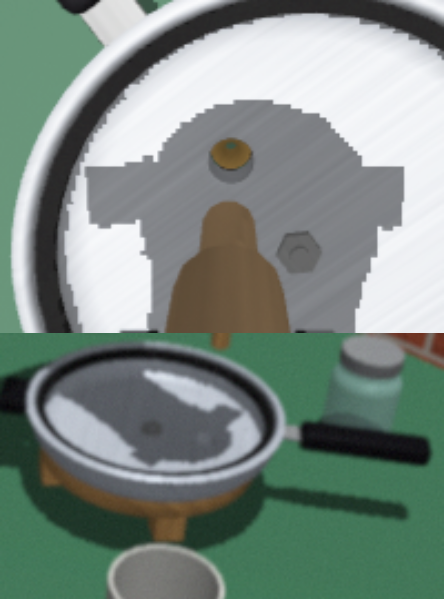

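```bash
python3 - <<'E'
from h import *
np.set_printoptions(precision=1,suppress=True)
p=cams.read_camera("wrist"); C=cloud(p); ok=p["z_map"]>0
h=cv2.cvtColor(p["pixels"],cv2.COLOR_RGB2HSV)
m=ok&(np.hypot(C[...,0]-575,C[...,1]+206)<14)&(C[...,2]<46)&(h[...,1]>110)
v,u=np.where(m); print(len(u),u.min(),u.max(),v.min(),v.max())
for r in range(v.min(),v.max()+1): print(r,C[...,2][r][m[r]])
n=C[ok&(C[...,2]>53)&(C[...,2]<63)&(np.hypot(C[...,0]-546,C[...,1]+170)<14)]; print("nut",n.mean(0),sensors.observe()["tool_pos"])
E
```

```text
166 313 330 202 215
202 [25.2 24.2]
203 [26.  23.8 23.4 23.9 24.5 24.5 25.5 25.2 24.9]
204 [23.9 24.4 24.2 25.3 24.3 25.  25.  25.9]
205 [24.9 24.  23.2 24.1 23.9 24.8 24.9 25. ]
206 [25.4 24.9 23.8 26.  24.6 12.4 13.8 24.6 24.9 26.  24.  24.8]
207 [24.7 24.2 24.9 24.7 24.3 17.3 12.5 12.  11.  12.6 18.5 25.1 25.5 23.8
 24.8 25.  25.1]
208 [23.9 24.4 24.7 24.5 24.2 25.4 20.8 17.4 16.6 15.7 19.3 22.3 22.7 24.2
 24.4 23.9 24.3 26.2]
209 [23.5 23.  23.  24.2 24.9 24.7 24.6 21.6 19.9 20.2 23.2 24.2 24.1 24.6
 23.3 24.1 24.6 25.3]
210 [24.  26.3 25.2 25.1 25.6 24.7 23.8 25.2 23.7 25.1 24.2 24.7 25.4 24.8
 25.  23.3]
211 [23.2 25.2 24.3 24.4 25.6 25.2 24.2 24.7 24.5 24.7 24.1 25.5 24.2 24.6
 25.1 24.7]
212 [24.6 25.6 24.8 23.7 25.  24.8 23.5 25.7 23.7 24.1 25.9 24.  25.2 24.1]
213 [24.9 24.  23.6 25.5 25.5 25.2 23.6 25.1 23.8 24.6 24.7 24.1]
214 [24.5 25.  24.4 24.5 26.1 25.1 25.2 23.9 24.7 24.6]
215 [23.8 24.3 24.5 24.4 24.9 24.4]
nut [ 546.6 -169.9   55.1] [ 574.5 -208.1  256.4]
```

The wrist view shows brass still under the bore at px ≈(321,209). Depth puts its top at z≈24.6, exactly where the tip left it, rather than at 16. So the bushing may not have dropped yet. I go back in to the permitted depth and feel.

```bash
python3 -m pendant '[[[6,0,0,0],[16,0,0,0],[30,0,0,0],[46,0,0,0],[60,0,0,0],[72,0,0,0],[80,0,0,0],[84,0,0,0]]]'
python3 -m pendant '[[[2,0,0,0],[5,0,0,0],[9,0,0,0],[13,0,0,0],[17,0,0,0],[21,0,0,0],[25,0,0,0],[28,0,0,0]]]'
python3 -m pendant '[[[1,0,0,0],[2,0,0,0],[3,0,0,0],[3.5,0,0,0],[4,0,0,0],[4.3,0,0,0],[4.6,0,0,0],[4.8,0,0,0]]]'
```

```text
time_s: 22.97
tool_pos: [573.9, -208.0, 171.1]
tcp_rot: [-0.499, 0.501, 0.501, 0.499]
wrist_force: [0.3, -0.5, -0.9]
gripper_width: 24.8
time_s: 23.63
tool_pos: [574.8, -208.2, 144.9]
tcp_rot: [-0.5, 0.5, 0.5, 0.5]
wrist_force: [-0.2, 1.0, -0.4]
gripper_width: 24.8
time_s: 24.3
tool_pos: [574.9, -208.3, 140.7]
tcp_rot: [0.5, -0.5, -0.5, -0.5]
wrist_force: [0.4, 0.3, -0.1]
gripper_width: 24.6
```

```bash
python3 -m pendant '[[[0.2,0,0,0],[0.4,0,0,0],[0.6,0,0,0],[0.8,0,0,0],[1,0,0,0],[1.2,0,0,0],[1.4,0,0,0],[1.6,0,0,0]]]'
python3 -m pendant '[[[0.2,0,0,0],[0.4,0,0,0],[0.6,0,0,0],[0.8,0,0,0],[0.8,0,0,0],[0.8,0,0,0],[0.8,0,0,0],[0.8,0,0,0]]]'
```

```text
time_s: 24.97
tool_pos: [574.9, -208.3, 139.1]
tcp_rot: [-0.5, 0.5, 0.5, 0.5]
wrist_force: [-0.6, 0.5, -1.0]
gripper_width: 24.5
time_s: 25.63
tool_pos: [574.9, -208.3, 138.3]
tcp_rot: [-0.5, 0.5, 0.5, 0.5]
wrist_force: [-0.3, 0.2, -0.7]
gripper_width: 24.7
```

```bash
python3 -m pendant '[[[-1,0,0,0],[-4,0,0,0],[-9,0,0,0],[-16,0,0,0],[-25,0,0,0],[-36,0,0,0],[-48,0,0,0],[-60,0,0,0]]]'
python3 -m pendant '[[[-16,0,2,0],[-34,0,6,0],[-50,0,16,0],[-64,0,30,0],[-74,0,44,0],[-78,0,55,0],[-78,0,60,0],[-78,0,60,0]]]'
python3 -m pendant '[[[0,0,0,0],[0,0,0,0],[0,0,0,0],[0,0,0,0],[0,0,0,0],[0,0,0,0],[0,0,0,0],[0,0,0,0]]]'
cat > brass.py <<'E'
from h import *
import sys
np.set_printoptions(precision=1,suppress=True)
p=cams.read_camera("wrist"); C=cloud(p); ok=p["z_map"]>0
m=ok&(np.hypot(C[...,0]-575,C[...,1]+208)<16)&(C[...,2]<46)
v,u=np.where(m); print(sensors.observe()["time_s"],sensors.observe()["tool_pos"],p["eye"],len(u),u.min(),u.max(),v.min(),v.max())
for r in range(v.min(),v.max()+1,2): print(r,C[...,2][r][m[r]])
n=C[ok&(C[...,2]>53)&(C[...,2]<63)&(np.hypot(C[...,0]-546,C[...,1]+170)<14)]; print("nut",n.mean(0))
f=C[ok&(np.hypot(C[...,0]-575,C[...,1]+208)<22)&(np.hypot(C[...,0]-575,C[...,1]+208)>12)]; print("floor",np.median(f,0))
a,b=int(u.mean()),int(v.mean()); save(p,sys.argv[1],(max(a-50,0),max(b-40,0),a+50,b+40),7)
E
python3 brass.py pics/b7.png
```

```text
time_s: 26.3
tool_pos: [575.1, -208.4, 199.9]
tcp_rot: [0.5, -0.5, -0.5, -0.5]
wrist_force: [-0.2, 0.1, -0.2]
gripper_width: 24.8
time_s: 26.97
tool_pos: [574.8, -146.9, 276.0]
tcp_rot: [-0.5, 0.5, 0.501, 0.5]
wrist_force: [-0.7, -0.1, -1.3]
gripper_width: 24.9
time_s: 27.63
tool_pos: [574.9, -148.4, 276.3]
tcp_rot: [-0.5, 0.5, 0.5, 0.5]
wrist_force: [-1.1, -0.2, -0.5]
gripper_width: 24.7
27.6833 [ 574.9 -148.4  276.3] [ 575.4 -219.1  405. ] 325 313 332 133 153
133 [ 0.2 15.3 17.  16.7 13.6 16.4 15.9]
135 [ 1.7 16.8 15.9 15.9 15.7 15.3 16.5 16.4 17.5 14.2 15.6 16.7]
137 [ 1.4 15.9 15.2 16.1 16.4 15.9 16.1 14.8 16.3 16.7 17.3 16.2 14.9 16.3
 16.3 15.8]
139 [28.6 15.  15.3 16.4 17.6 17.5 14.1 17.7 16.2  0.6  0.1 16.6 15.9 15.9
 16.8 15.7 15.2 17.2 15. ]
141 [-0.1 16.8 17.5 16.6 16.1 15.9 16.7  0.6  2.3 -0.5  0.9  1.  15.9 14.2
 16.5 15.4 16.  16.4]
143 [ 0.5 16.3 17.2 16.3 15.5 15.8 16.6  0.   0.8 -0.3 -1.1 -0.   4.5 16.5
 15.5 14.8 15.7 16.9 15.3 43. ]
145 [25.  15.5 15.6 14.8 14.9 15.3 14.6 16.2 15.8 15.6 15.9 17.3 17.1 17.4
 16.3 16.6 16.3 17.  23.4]
147 [43.9 -1.6 14.7 17.4 15.5 16.1 15.6 16.3 15.7 15.3 16.5 16.4 17.1 15.9
 16.6 15.2 15.8 -0.  39.3]
149 [28.6  0.  17.2 16.2 15.9 16.4 16.8 16.1 15.5 15.  15.2 16.5 15.1 15.3
 25.6 44.3]
151 [44.7 33.3 25.9  1.3 -1.4 16.5 16.1 13.9 15.5  0.   0.3 33.3 43.7]
153 [44.6 43.8 42.9]
nut [ 546.5 -169.7   55.1]
floor [ 575.  -209.    49.1]
```

View pics/b7.png

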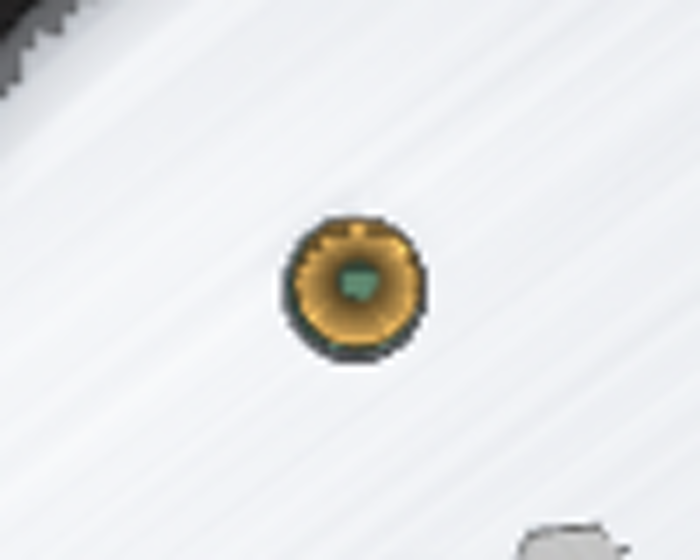

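It has now dropped: brass top at z≈16, counter visible all round it (crop ≈(355,290)), lid unmoved. Returning the drift to its grasp pose.

```bash
python3 -m pendant '[[[0,0,8,0],[0,0,28,0],[0,1,58,0],[0,2,94,0],[0,3,132,0],[0,4,170,0],[0,5,206,0],[0,5,240,0]]]'
python3 -m pendant '[[[0,1,36,0],[0,2,72,0],[0,2.9,106,0],[0,2.9,136,0],[0,2.9,160,0],[0,2.9,177,0],[0,2.9,187,0],[0,2.9,189.3,0]]]'
python3 -m pendant '[[[0,0,0,0],[0,0,0,0],[5,0,0,0],[14,0,0,0],[25,0,0,0],[36,0,0,0],[44,0,0,0],[48,0,0,0]]]'
python3 -m pendant '[[[2,0,0,0],[4,0,0,0],[6,0,0,0],[8,0,0,0],[10,0,0,0],[11,0,0,0],[12,0,0,0],[12,0,0,0]]]'
python3 - <<'E'
from h import *
p=cams.read_camera("wrist"); print(sensors.observe()["tool_pos"]); save(p,"pics/w8.png",(240,160,400,290),5)
tp=sensors.observe()["tool_pos"]; print(proj(p,[tp[0],tp[1],tp[2]-115]))
for d in cams.spot_point("hole_a",p)[:3]: print(d["score"],d["pixel"],atz(p,d["pixel"][1],d["pixel"][0],70))
E
```

```text
time_s: 28.35
tool_pos: [569.2, 94.3, 276.6]
tcp_rot: [0.5, -0.5, -0.5, -0.5]
wrist_force: [0.5, -0.4, -0.8]
gripper_width: 24.9
time_s: 29.02
tool_pos: [566.7, 282.5, 275.8]
tcp_rot: [-0.5, 0.5, 0.5, 0.499]
wrist_force: [-1.1, -0.3, -0.7]
gripper_width: 24.6
time_s: 29.68
tool_pos: [566.4, 280.1, 226.4]
tcp_rot: [-0.5, 0.501, 0.5, 0.499]
wrist_force: [-0.9, 1.1, -1.0]
gripper_width: 24.5
time_s: 30.35
tool_pos: [566.9, 281.1, 216.1]
tcp_rot: [-0.5, 0.5, 0.5, 0.5]
wrist_force: [-0.0, -0.0, -0.2]
gripper_width: 24.7
[566.97822912 281.01515999 216.25886566]
[322.33711031 240.72282269]
0.95 [231.0, 321.8] [567.31747187 282.52523329  70.        ]
0.83 [354.9, 527.5] [396.64126433 388.89066467  70.        ]
```

View pics/w8.png

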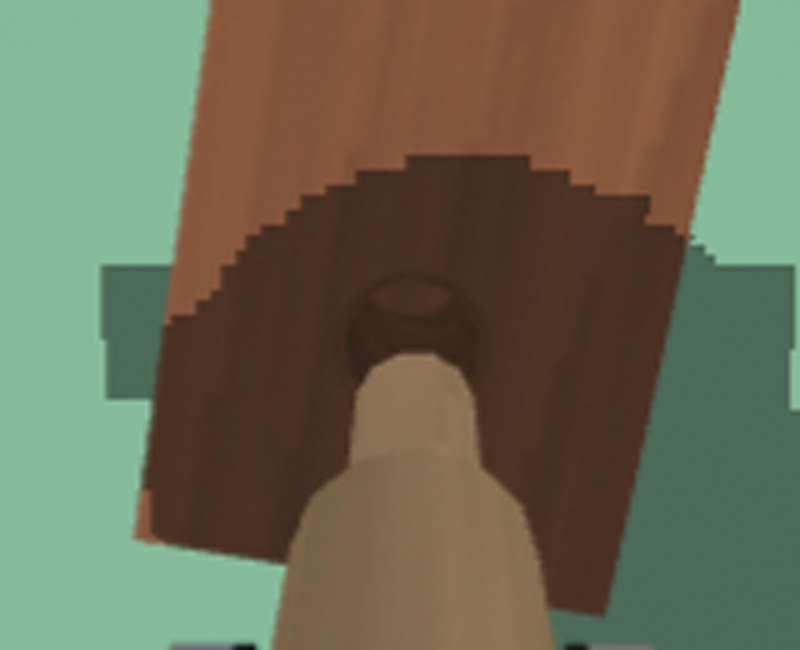

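```bash
python3 - <<'E'
from h import *
p=cams.read_camera("wrist")
for v in (214.0,214.4,215): print(atz(p,322.8,v,70))
print(atz(p,240+346/5,160+335/5,70),atz(p,240+482/5,160+335/5,70), proj(p,[567,281,101]), proj(p,[567,273.3,101.3]))
E
```

```text
[566.70815556 269.65838757  70.        ]
[566.70811492 269.95962308  70.        ]
[566.70805385 270.41180881  70.        ]
[576.83583664 279.53322353  70.        ] [556.57766218 279.54690419  70.        ] [322.49232677 240.4537684 ] [322.49229068 229.39382816]
```

```bash
python3 -m pendant '[[[4,0.2,-0.8,0],[9,0.2,-0.8,0],[14,0.2,-0.8,0],[19,0.2,-0.8,0],[23,0.2,-0.8,0],[26,0.2,-0.8,0],[28,0.2,-0.8,0],[29,0.2,-0.8,0]]]'
python3 -m pendant '[[[0.5,0,0,0],[1,0,0,0],[1.5,0,0,0],[2,0,0,0],[2.5,0,0,0],[3,0,0,0],[3.5,0,0,0],[4,0,0,0]]]'
```

```text
time_s: 31.17
tool_pos: [566.7, 280.2, 186.9]
tcp_rot: [-0.5, 0.5, 0.5, 0.5]
wrist_force: [-0.3, 0.2, -0.8]
gripper_width: 24.6
time_s: 31.83
tool_pos: [566.8, 280.2, 183.3]
tcp_rot: [-0.5, 0.5, 0.5, 0.5]
wrist_force: [-0.4, -0.8, -0.7]
gripper_width: 24.7
```

```bash
python3 -m pendant '[[[1,0,0,0],[2,0,0,0],[3,0,0,0],[5,0,0,0],[7,0,0,0],[9,0,0,0],[12,0,0,0],[15,0,0,0]]]'
python3 -m pendant '[[[4,0,0,0],[9,0,0,0],[14,0,0,0],[19,0,0,0],[24,0,0,0],[29,0,0,0],[33,0,0,0],[36,0,0,0]]]'
python3 -m pendant '[[[1,0,0,0],[2,0,0,0],[3,0,0,0],[4,0,0,0],[4.5,0,0,0],[5,0,0,0],[5.5,0,0,0],[6,0,0,0]]]'
```

```text
time_s: 32.5
tool_pos: [566.8, 280.2, 168.0]
tcp_rot: [-0.5, 0.5, 0.5, 0.5]
wrist_force: [-0.8, 1.0, -0.6]
gripper_width: 24.8
time_s: 33.17
tool_pos: [566.6, 280.1, 131.6]
tcp_rot: [-0.5, 0.5, 0.5, 0.5]
wrist_force: [0.1, 0.3, 0.1]
gripper_width: 24.8
time_s: 33.83
tool_pos: [566.8, 280.3, 126.3]
tcp_rot: [-0.5, 0.5, 0.5, 0.5]
wrist_force: [-0.7, 0.8, -1.3]
gripper_width: 24.7
```

```bash
python3 -m pendant '[[[0.2,0,0,0],[0.4,0,0,0],[0.6,0,0,0],[0.8,0,0,0],[1,0,0,0],[1.2,0,0,0],[1.2,0,0,0],[1.2,0,0,0]]]'
```

```text
time_s: 34.5
tool_pos: [566.9, 280.3, 126.0]
tcp_rot: [-0.5, 0.5, 0.5, 0.5]
wrist_force: [-3.4, -0.2, 6.0]
gripper_width: 24.4
```

Shoulder contact at 6 N, at the same height as at pick-up. Release, wait, then rise.

```bash
python3 -m pendant '[[[0,0,0,0],[0,0,0,0],[0,0,0,0],[0,0,0,0],[0,0,0,0],[0,0,0,0],[0,0,0,0],[0,0,0,0]]]' 0
python3 -m pendant '[[[-3,0,0,0],[-9,0,0,0],[-18,0,0,0],[-30,0,0,0],[-44,0,0,0],[-58,0,0,0],[-72,0,0,0],[-85,0,0,0]]]' 0
python3 -m pendant '[[[-15,0,0,0],[-28,0,0,0],[-36,0,0,0],[-40,0,0,0],[-40,0,0,0],[-40,0,0,0],[-40,0,0,0],[-40,0,0,0]]]' 0
python3 - <<'E'
from h import *
np.set_printoptions(precision=1,suppress=True)
p=cams.read_camera("wrist"); C=cloud(p); ok=p["z_map"]>0
t=C[ok&(abs(C[...,0]-567)<25)&(abs(C[...,1]-281)<25)&(C[...,2]>150)&(C[...,2]<180)]
print("top",cv2.minEnclosingCircle(t[:,:2].astype(np.float32)),np.percentile(t[:,2],[5,50,95]),len(t))
q=cams.read_camera("scene"); save(q,"pics/end.png"); D=cloud(q); o=q["z_map"]>0
def box(x0,x1,y0,y1,z0,z1): 
    return D[o&(D[...,0]>x0)&(D[...,0]<x1)&(D[...,1]>y0)&(D[...,1]<y1)&(D[...,2]>z0)&(D[...,2]<z1)]
r=box(420,700,-320,-40,76,84); from scipy.optimize import least_squares
print("rim",least_squares(lambda s:np.hypot(r[:,0]-s[0],r[:,1]-s[1])-s[2],[547,-170,109],loss="soft_l1").x,"grip",box(420,760,-420,-270,50,100).mean(0),"nut",box(500,600,-230,-120,55,64).mean(0))
E
```

```text
time_s: 35.17
tool_pos: [566.8, 280.2, 125.0]
tcp_rot: [0.5, -0.5, -0.5, -0.5]
wrist_force: [0.2, -0.0, -0.7]
gripper_width: 85.3
time_s: 35.83
tool_pos: [567.1, 280.3, 212.3]
tcp_rot: [-0.5, 0.499, 0.5, 0.501]
wrist_force: [0.8, -0.5, 0.3]
gripper_width: 85.0
time_s: 36.5
tool_pos: [566.5, 280.1, 249.1]
tcp_rot: [-0.5, 0.501, 0.5, 0.499]
wrist_force: [0.1, -0.0, -0.4]
gripper_width: 85.5
top ((567.0551147460938, 280.353515625), 12.920249938964844) [153.2 159.6 161. ] 1316
rim [ 547.6 -169.8  109.2] grip [ 651.3 -309.7   76.3] nut [ 547.5 -168.9   56.9]
```

View pics/end.png

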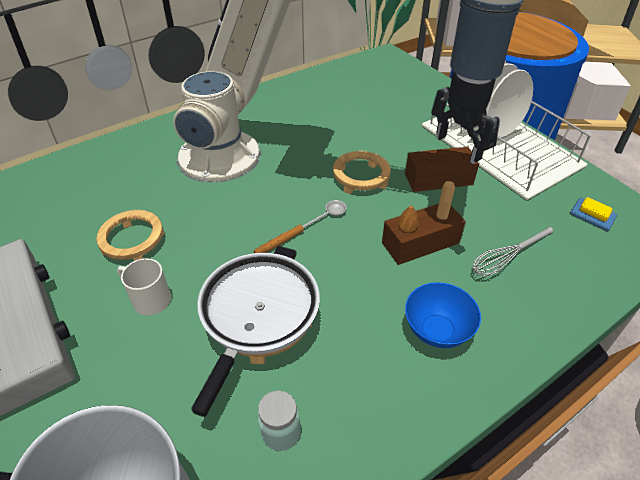

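The end view shows the drift standing home in its hole (447,200) with its top at z≈160. The lid is where it was, its bore at (249,327) is open with no brass showing, and everything else looks undisturbed. Handing in.

```bash
python3 -c "
from bench import job_done; print(job_done())"
```

```text
the job is handed in; nothing more can be done
None
```

The bushing is out of the lid and the drift is back in its hole in the block, fully home and released. I handed the job in at about 36.6 s of the 64 s allowed.

- **Pushing:** I pushed at 2 to 2.5 mm/s. The highest force I read was about 12 N at the end of a move; I did not sample between those readings. Entering the bore gave no reading that pointed to the drift bearing on the lid's floor.
- **The bushing:** My first check disagreed with the task notes. With the force already at zero, the bushing's top was still at z ≈ 24.6 mm, right where the drift had left it. I put the drift back in to the allowed depth, just under 27 mm below the floor. The next check showed the top at z ≈ 16 mm with the counter visible around it, so it is standing on the counter under the bore.
- **The drift:** The shoulder met the block at 6 N. After release the drift's top measured about 160 mm, the same as at the start.
- **Everything else:** The lid's rim, nut and grip measured within 1 mm of their first positions. The final scene picture showed nothing else disturbed. I checked the other things only by eye.

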